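# Return a stain bottle through the check gate of its bay

## Task

Put the brown stain bottle with the white cap back into the white return bay: stand it in the mouth of the lane, slide it along the bench through the orange swing gate (do not lift it over), and press it firmly but gently home against the backstop so that the yellow flag is pushed in. Leave it standing there, released, with the gate fallen shut behind it, and do not disturb the other bottles or the dish.

Things in the scene. Friction and masses are not known exactly. Their poses are not given: they have to be found in the camera images.
- bottle_mid (a point): Centre (60 mm above its underside) of the brown glass bottle with a white cap and a blue-banded label, the one to return. Round body 53 mm across from the underside up to 97 mm, then the 33 mm cap to 120 mm; about 0.28 kg. Stands upright on the bench at the start, to the left or to the right of the bay. z is its upright axis.
- bay: White return bay fixed on the bench turned up to 16 degrees either way. Origin at bench height, mid-lane, in the line of the shut gate; x along the lane in the pushing direction (away from the robot), y left, z up. No floor: the bottle slides on the bench. Rails 26 mm high, 8 mm thick; lane inner faces at y = -30 and +30 mm from x = -62 to 0 mm. The bay takes harm if the bottle bears on it with over 16 N; 4 to 10 N is a good firm press.
- lane_mouth (a point): Mid-lane point at bench height at bay x = -62 mm, where the bottle can be set down. In front of it the flared mouth widens from 60 mm (x = -62) to about 84 mm (x = -108).
- bay_end (a point): Middle of the bay's end wall at bench height, bay x = 176 mm. Behind the gate the left inner face lies at y = +43 mm (room for the open leaf), the right at -30 mm. A grey crosswise backstop (38 mm high, black knob at its left end 48 mm) is clamped between gate and end wall; its place is not measured and differs each time: the bottle's centre is home somewhere from bay x = 85 to 121 mm; find it by feel.
- gate (a joint): Angle (rad) of the orange gate leaf, 0 = shut across the lane, grows to 1.75 as it swings open away from the robot about its upright hinge at bay x = 0, y = +39.5 mm. Leaf 58 mm long, 4 mm thick, from 5 to 37 mm above the bench, sprung shut: the bottle needs about 1.5 to 3 N to push through. It falls shut of itself once the bottle's centre is 75 to 80 mm past the gate line (until then it leans on the bottle).
- gate_edge (a point): Free edge of the gate leaf, 21 mm above the bench; at bay x = 0, y = -18.5 mm when shut.
- flag (a joint): Travel (m) of the yellow flag in the backstop's black rubber pad: 0 = standing 7 mm out (free), 0.007 = flush with the pad (bottle home). Very light spring (under 0.3 N); it returns to 0 when the bottle leaves. The pad (6 to 40 mm above the bench) yields on springs 1 mm per 2.2 N, up to 10 mm, and comes forward again when let go.
- stain_giem: Bystander: larger brown bottle with a black cap and a violet-banded label, 60 mm across, 134 mm tall, origin at the centre of its underside; on the other side of the bay from the bottle to return.
- oil_amber: Bystander: small amber bottle with a black cap, 31 mm across, 62 mm tall, origin at the centre of its underside.
- petri_0: Bystander: flat round dish, 61 mm across, 15 mm tall, origin at the centre of its underside.
- stain_wri: The same bottle to return, with its origin at the centre of its underside; see bottle_mid.
Things that resemble listed ones, but are neither listed nor needed, are in the scene too. Leave any pink or red look-alike of the stain_wri alone.

How it is judged:
By the outcome, as a careful person would: the job done as asked, in the order asked, and still so for the second after the job is handed in, with the robot touching nothing.
It also fails if it takes over 58 s, if anything falls off the work surface, if the arm or the gripper's body presses on something with over 40 N, if the wrist force passes 120 N, or if a joint passes its speed limit or range.

## Robot

A 6-joint arm with a two-finger parallel gripper is mounted at the origin on a cart in front of the work surface, level with it; the furniture and walls round the work are solid. World frame = base frame: x ahead of the robot, y to its left, z up, the work surface at z = 0. Lengths are in m, angles in rad, forces in N, time in s.
With the tool pointing down it reaches from about 0.225 to 0.875 m from the base axis. Payload 3.4 kg.
Tool frame: the origin (TCP) lies midway between the tips of the shut fingers; the grasp point (between the pads) lies 19 mm behind it (manip.grip_point_offset is the distance from the TCP to the grasp point, in m); z points along the fingers, y is the line along which they close (so a half turn about z gives the same grasp; the last joint's range is limited). The gripper opens to 85 mm and grips with 20 to 120 N. Pads are 22 mm wide; open, the fingers measure 114 mm over their backs; the gripper's body (76 mm by 85 mm) begins 54 mm behind the grasp point. The pads swing forward as they close: fully open they stand 13 mm farther back than shut.
Start: joints at [1.047, 0.276, 1.505, -0, 1.361, -0.121], TCP at [0.225, 0.529, 0.231] pointing down, gripper open.
Joint ranges: [-2.89, 2.89], [-0.75, 2.08], [0.22, 2.7], [-1.18, 4.32], [0.11, 2.71], [-2.7, 2.7]. Speed limits (rad/s): [2.57, 2.57, 3.14, 3.14, 3.14, 3.14].

## Interface

Orientations are given as a unit quaternion [w, x, y, z].
In Python, from rig import manip gives the robot as it stands.
- The arm moves only by the shell command python3 -m handwheel 'ROWS' [FORCE]. ROWS is JSON, a list of rows, each an object with "translation": the shift along the tool's x, y, z in m, a list of three; "angular": the turn, a rotation vector about the tool's x, y, z in degrees, a list of three; "hand": the closure, from 0 (fully open) to 1 (shut). A call has 1 to 10 rows; each row shifts and turns the commanded pose from where the row before left it, along the tool's axes as they then stand; what a row does not reach is not made up. A row lasts 1/12 s, in which the tool goes at most 41.7 mm and 7.16 degrees, less where a joint would pass 70% of its speed; a pose out of reach is approached as far as the arm can. A call with a gripper value outside its range is refused whole. The fingers move at their own pace and stop on an object; FORCE is the grip in N (left out, the last holds). Time passes only in rows, so rows that do not move let the fingers close. It gives the time, the measured TCP pose, the force, the opening and the grip force at its end, in the units of the state.
- manip.get_state(): the state, without advancing time (a new reading comes with each control period).
- manip.get_image(name): name is "scene" or "top" or "wrist"; returns the picture (420x560x3 uint8, red, green, blue); there is no depth.
- manip.camera_info(name): a dict with "camera_matrix" (3x3 intrinsics, pixels), "k1" (the pictures are not rectified: a ray, as slopes to the right and down, at radius r is drawn at 1 + k1 r^2 times it, then the intrinsics apply), "eye" and "orientation" of the camera in the world; the wrist camera has in their place "tool_from_camera" (4x4, takes a point from camera to tool coordinates, whose origin is the TCP and whose axes are the flange's). Camera axes: x right, y down, z forward; pixel columns grow to the right and rows downward; lengths in m; the calibration is good to about 2 mm. A picture is of the moment at which its call begins: read the wrist's pose just before it. camera_info takes no time and is no camera call.
- manip.sign_off(): hands the job in; it is judged then, once.
The state is a dict: "clock": time; "qpos": joint angles; "qd": joint speeds; "effort": joint torques, N m; "position": TCP position; "ee_rot": TCP orientation; "contact_force": force on the tool from outside, world axes, zero at the start; "moment": the same for the moment, N m; "width": finger opening in m; "gripper_force": force on a finger pad.
Only numpy, scipy, OpenCV 4.12 (cv2) and the standard library are available. Lean on these libraries where they do the work, as an engineer would, in place of code of your own. Each camera call takes 0.05 s, during which the arm holds its last target. There are 200 camera calls.

## Working session

There is one attempt and no reset: what is moved stays moved. The work goes in short steps, Python scripts to look and compute and a shell command to move; the robot and the scene stay as the last step left them, time stands still between calls to the robot, and variables do not carry over. Pictures are saved under pics/ and viewed, at most 10 in all, crops included, and the job is handed in when it is done.

```bash
mkdir -p pics
cat > h.py <<'E'
import numpy as np, cv2
from scipy.spatial.transform import Rotation as R
from rig import manip
def q2R(q): return R.from_quat([q[1],q[2],q[3],q[0]]).as_matrix()
def cam(name,st=None):
    c=manip.camera_info(name); K=np.array(c["camera_matrix"]); k1=c["k1"]
    if "eye" in c:
        o=np.array(c["orientation"]); Rc=q2R(o) if o.size==4 else o.reshape(3,3); e=np.array(c["eye"])
    else:
        T=np.array(c["tool_from_camera"]); Rt=q2R(st["ee_rot"]); Rc=Rt@T[:3,:3]; e=np.array(st["position"])+Rt@T[:3,3]
    return K,k1,Rc,e
def ray(C,uv):
    K,k1,Rc,e=C
    p=cv2.undistortPoints(np.array(uv,float).reshape(-1,1,2),K,np.array([k1,0,0,0,0.]))[:,0]
    return e,(Rc@np.c_[p,np.ones(len(p))].T).T
def plane(C,uv,z):
    e,d=ray(C,uv); return e+d*((z-e[2])/d[:,2])[:,None]
def proj(C,P):
    K,k1,Rc,e=C; p=(np.atleast_2d(P)-e)@Rc; s=p[:,:2]/p[:,2:]; s=s*(1+k1*(s**2).sum(1))[:,None]
    return s@K[:2,:2].T+K[:2,2]
def shot(name,fn):
    st=manip.get_state(); im=np.array(manip.get_image(name))[:,:,::-1].copy(); cv2.imwrite(f"pics/{fn}.png",im); return im,cam(name,st),st
E
python3 - <<'E'
from h import *
a,C,s=shot("scene","scene0");b,C2,s=shot("top","top0");
w,C3,s=shot("wrist","wrist0")
for c in (C,C2,C3): print(c[0][0,0],c[1],c[3].round(3),c[2][:,2].round(2))
print(s)
E
```

```text
449.67899193814156 -0.08012448660905808 [1.127 0.285 1.314] [-0.43 -0.19 -0.88]
508.4743624751303 -0.14868933062698975 [0.337 0.006 1.457] [ 0.13 -0.   -0.99]
291.8880983734619 -0.05138606579054976 [0.149 0.56  0.374] [ 0.29 -0.13 -0.95]
{'clock': 0.1, 'qpos': array([ 1.04698953e+00,  2.76506869e-01,  1.50597350e+00,  6.48916081e-06,
        1.36070062e+00, -1.20983364e-01]), 'qd': array([-0.00166366, -0.00144761, -0.00160103, -0.00024601, -0.0006787 ,
        0.00034757]), 'effort': array([ 2.64400631e-03, -4.17701769e+01, -2.46404332e+01, -3.68639539e-04,
        5.76898587e-03, -3.23337602e-06]), 'position': array([0.22517437, 0.52858079, 0.23055357]), 'ee_rot': array([-2.54632246e-04,  2.00053313e-01,  9.79784691e-01, -7.52245141e-04]), 'contact_force': array([-0.11666282, -0.0137501 , -0.66497353]), 'moment': array([-0.02468046,  0.02611587, -0.06400126]), 'gripper_force': 0.0, 'width': 0.08552913683635809}
```

View pics/top0.png

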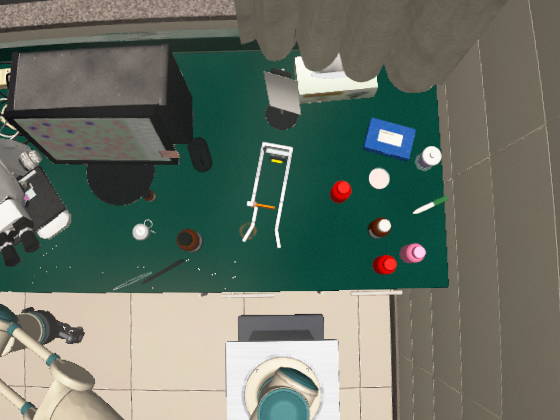

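View pics/scene0.png

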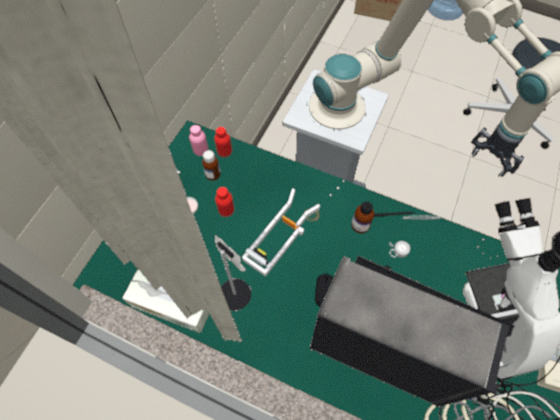

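Top view: the brown bottle with a white cap is at about (380,228). The look-alikes are red at (341,190) and (385,264), and pink at (413,253). The brown bottle with a black cap at (189,240) is the larger stain_giem. Only (380,228) fits brown with a white cap. The bay runs from its mouth at about (262,240) to its end at (277,148), with the orange gate at (263,205). I'll confirm with one enlarged crop.

Run:
```python
from h import *
t=cv2.imread("pics/top0.png"); s=cv2.imread("pics/scene0.png")
A=cv2.resize(t[135:285,225:440],None,fx=3.6,fy=3.6,interpolation=cv2.INTER_CUBIC)[:, :775]
cv2.imwrite("pics/crop1.png",A)
B=cv2.resize(s[120:280,170:330],None,fx=3.6,fy=3.6,interpolation=cv2.INTER_CUBIC)
cv2.imwrite("pics/crop2.png",B)
C=cam("top"); 
print(plane(C,[[380,225],[341,187],[385,262],[413,250],[189,240]],0.12).round(3))
```

```text
[[ 0.463 -0.266  0.12 ]
 [ 0.567 -0.165  0.12 ]
 [ 0.365 -0.276  0.12 ]
 [ 0.395 -0.353  0.12 ]
 [ 0.431  0.24   0.12 ]]
```

View pics/crop1.png

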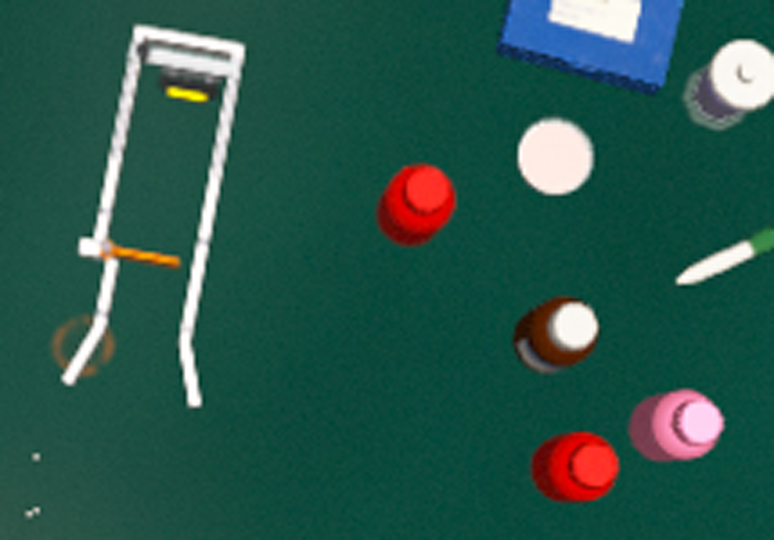

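View pics/crop2.png

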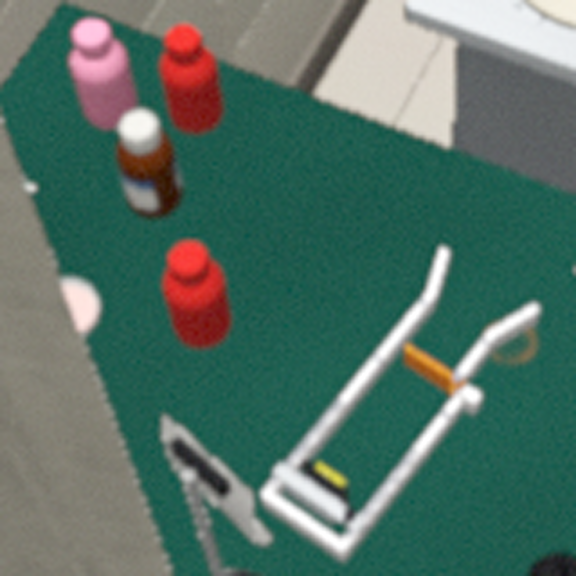

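The crops confirm it. The target is brown glass with a white cap and a blue-banded label, at top (380,228). The dish is the pale disc at (379,178), and the tan ring by the mouth is a flat mark on the bench. Next I'll measure the bay frame and the bottle.

Run:
```python
from h import *
C=cam("top"); im=cv2.imread("pics/top0.png"); hsv=cv2.cvtColor(im,cv2.COLOR_BGR2HSV)
m=((hsv[...,1]<70)&(hsv[...,2]>120)).astype(np.uint8); m[:135]=0;m[255:]=0;m[:,:235]=0;m[:,300:]=0
# per-row runs of rails
L=[];Rr=[]
for v in range(155,228):
    xs=np.where(m[v])[0]
    if len(xs)<2: continue
    g=np.split(xs,np.where(np.diff(xs)>2)[0]+1)
    if len(g)<2: continue
    Rr.append((g[-1].mean()+0.,v)); L.append((g[0].mean(),v))
Rp=plane(C,Rr,.026)[:,:2]; Lp=plane(C,L,.026)[:,:2]
def line(P):
    for _ in range(3):
        vx,vy,x0,y0=cv2.fitLine(P.astype(np.float32),cv2.DIST_HUBER,0,.001,.001).ravel()
        d=np.array([vx,vy]); d*=np.sign(d[0]); n=np.array([-d[1],d[0]]); r=(P-[x0,y0])@n; P=P[abs(r)<.003]
    return d,np.array([x0,y0]),len(P),r.std()
for P in (Rp,Lp):
    d,p,n,s=line(P); print(d,np.degrees(np.arctan2(d[1],d[0])),p,n,s)
d,p,_,_=line(Rp); n=np.array([-d[1],d[0]])
o=cv2.inRange(hsv,(5,150,120),(22,255,255)); o[:195]=0;o[215:]=0;o[:,:245]=0;o[:,285:]=0
ys,xs=np.where(o); P=plane(C,np.c_[xs,ys],.037)[:,:2]
print("gate n",len(xs), "minmax along n rel to right rail", ((P-p)@n).min(),((P-p)@n).max(),"mean",P.mean(0), "x0 from mean", (P.mean(0)@d))
org=p+n*.034; org=org+d*((P.mean(0)-org)@d); th=np.arctan2(d[1],d[0]); print("bay origin",org,np.degrees(th))
lp2=line(Lp)[1]; print("left centreline y",(lp2-org)@n)
yl=cv2.inRange(hsv,(24,150,120),(36,255,255)); yl[:150]=0;yl[170:]=0;yl[:,:260]=0;yl[:,295:]=0
ys,xs=np.where(yl);P=plane(C,np.c_[xs,ys],.03)[:,:2]; print("flag bay", np.c_[(P-org)@d,(P-org)@n].mean(0),len(xs),((P-org)@d).min())
E=plane(C,[[264,143],[292,148]],.03)[:,:2]; print("end corners bay",np.c_[(E-org)@d,(E-org)@n])
# bottle cap
wm=((hsv[...,1]<60)&(hsv[...,2]>150)).astype(np.uint8); n_,lab,st,ce=cv2.connectedComponentsWithStats(wm)
for i in range(1,n_):
    if abs(ce[i]-[381,226]).max()<15 and st[i][4]>20: print("cap",ce[i],st[i],plane(C,[ce[i]],.118))
C2=cam("scene"); sc=cv2.imread("pics/scene0.png"); h2=cv2.cvtColor(sc,cv2.COLOR_BGR2HSV)
wm=((h2[...,1]<60)&(h2[...,2]>150)).astype(np.uint8);n_,lab,st,ce=cv2.connectedComponentsWithStats(wm)
for i in range(1,n_):
    if abs(ce[i]-[209,157]).max()<9 and st[i][4]>20: print("cap scene",ce[i],st[i],plane(C2,[ce[i]],.112))
```

```text
[ 0.9805446  -0.19629632] -11.32046 [ 0.5731627  -0.01088918] 72 0.0006887989639430843
[ 0.9930808 -0.1174332] -6.743988 [0.587461   0.06489994] 35 0.001600156414935495
gate n 51 minmax along n rel to right rail 0.01582548322638608 0.07562598441977006 mean [0.53172215 0.04224657] x0 from mean 0.5130844486505373
bay origin [0.52976559 0.03247314] -11.32046
left centreline y 0.04312132661879153
flag bay [ 0.13488005 -0.00025883] 31 0.1308501203193102
end corners bay [[ 0.17980558  0.04498069]
 [ 0.17984943 -0.03714044]]
cap [384.34920635 224.96825397] [379 219  12  13 126] [[ 0.46350427 -0.27856839  0.118     ]]
cap scene [207.94 154.75] [202 150  12  11 100] [[ 0.45871835 -0.2829389   0.112     ]]
```

Target cap is at about (0.462,-0.280). The bay origin is about (0.530,0.032), yaw -11.3°. The end wall measures x = 0.180 against a nominal 0.176 and the gate spans about 58 mm, so both are consistent. I'm moving now, with the closing axis across the lane (yaw 78.7°).

```bash
python3 -m handwheel '[{"translation":[0,0,0],"angular":[0,0,-5.9],"hand":0},{"translation":[0,0,0],"angular":[0,0,-5.9],"hand":0},{"translation":[-0.0186,-0.0356,0],"angular":[0,0,0],"hand":0},{"translation":[-0.0186,-0.0356,0],"angular":[0,0,0],"hand":0},{"translation":[-0.0186,-0.0356,0],"angular":[0,0,0],"hand":0},{"translation":[-0.0186,-0.0356,0],"angular":[0,0,0],"hand":0},{"translation":[-0.0186,-0.0356,0],"angular":[0,0,0],"hand":0},{"translation":[-0.0186,-0.0356,0],"angular":[0,0,0],"hand":0},{"translation":[-0.0186,-0.0356,0],"angular":[0,0,0],"hand":0},{"translation":[-0.0186,-0.0356,0],"angular":[0,0,0],"hand":0}]' 40
python3 -m handwheel '[{"translation":[-0.0186,-0.0356,0],"angular":[0,0,0],"hand":0},{"translation":[-0.0186,-0.0356,0],"angular":[0,0,0],"hand":0},{"translation":[-0.0186,-0.0356,0],"angular":[0,0,0],"hand":0},{"translation":[-0.0186,-0.0356,0],"angular":[0,0,0],"hand":0},{"translation":[-0.0186,-0.0356,0],"angular":[0,0,0],"hand":0},{"translation":[0,0,0],"angular":[0,0,0],"hand":0},{"translation":[0,0,0],"angular":[0,0,0],"hand":0}]'
cat >> h.py <<'E'
def bayinfo(th,o):
    d=np.array([np.cos(th),np.sin(th)]); return d,np.array([-d[1],d[0]]),np.array(o)
E
python3 - <<'E'
from h import *
im,C,s=shot("wrist","wrist1"); print(s["position"],s["clock"],s["qpos"].round(2),s["contact_force"])
E
```

```text
clock: 0.98
position: [0.3154, 0.2188, 0.2312]
ee_rot: [0.0, 0.098, 0.995, 0.0]
contact_force: [1.1, 0.1, -0.1]
width: 0.0859
gripper_force: 0.0
clock: 1.57
position: [0.3724, 0.0259, 0.2311]
ee_rot: [-0.0, 0.101, 0.995, 0.0]
contact_force: [-0.3, 0.1, -1.2]
width: 0.0857
gripper_force: 0.0
[0.37235146 0.02587226 0.23111775] 1.5667 [-0.12 -0.04  1.88  0.    1.3  -1.49] [-0.28876749  0.1384961  -1.17137219]
```

View pics/wrist1.png

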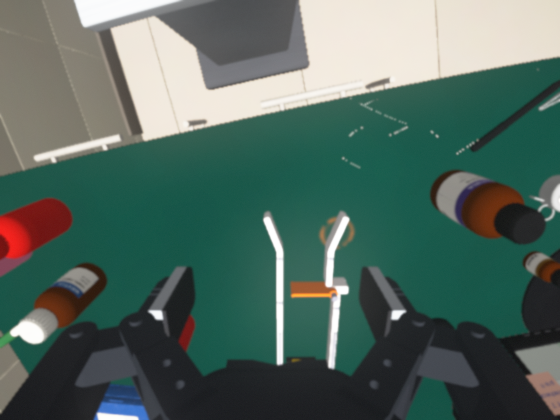

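The wrist view looks back towards the robot. It shows the gate at (313,290), the right rail at column 280, the left rail at 330-340 and the target bottle at (55,305). I'll refine the bay from here.

Run:
```python
from h import *
im=cv2.imread("pics/wrist1.png"); C=cam("wrist",manip.get_state()); hsv=cv2.cvtColor(im,cv2.COLOR_BGR2HSV)
print(C[3])
m=((hsv[...,1]<80)&(hsv[...,2]>120))
E_r=[];Lf=[]
for v in range(256,352):
    xs=np.where(m[v,262:300])[0]+262
    if len(xs): E_r.append((xs.min()-.0,xs.max()+.0,v))
    xs=np.where(m[v,322:350])[0]+322
    if len(xs): Lf.append((xs.min(),xs.max(),v))
E_r=np.array(E_r);Lf=np.array(Lf)
def fit(uv,z):
    P=plane(C,uv,z)[:,:2]; vx,vy,x0,y0=cv2.fitLine(P.astype(np.float32),cv2.DIST_HUBER,0,.001,.001).ravel()
    d=np.array([vx,vy])*np.sign(vx); r=(P-[x0,y0])@[-d[1],d[0]]; return d,np.array([x0,y0]),r.std()
# camera is left of right rail?: inner top edge = column max for right rail
for nm,A in(("R",E_r),("L62",Lf[Lf[:,2]<278]),("Lpost",Lf[Lf[:,2]>300])):
  for k in (0,1):
    uv=np.c_[A[:,k]+(.5 if k else -.5),A[:,2]]
    for z in (0.,.026):
        d,p,s=fit(uv,z); print(nm,k,z,np.degrees(np.arctan2(d[1],d[0])).round(2),"y at x=.53",(p[1]+d[1]/d[0]*(.53-p[0])).round(4),s.round(5),len(A))
o=cv2.inRange(hsv,(5,150,120),(22,255,255)); o[:275]=0;o[305:]=0;o[:,:285]=0;o[:,345:]=0
ys,xs=np.where(o); print(xs.min(),xs.max(),ys.min(),ys.max())
top=[(u,ys[xs==u].max()+.5) for u in range(xs.min()+2,xs.max()-2)]; bot=[(u,ys[xs==u].min()-.5) for u in range(xs.min()+2,xs.max()-2)]
for nm,q,z in(("lo far z37",top,.037),("up z5",bot,.005),("up z37",bot,.037)):
    P=plane(C,q,z); print(nm,P[[0,-1]].round(4))
# bottle bottom edge: cap
wm=m.astype(np.uint8).copy(); n_,lab,st,ce=cv2.connectedComponentsWithStats(wm)
for i in range(1,n_):
    if abs(ce[i]-[40,322]).max()<15 and st[i][4]>60: print("cap",ce[i],st[i],plane(C,[ce[i]],.115))
```

```text
[0.29065559 0.04268639 0.37470665]
R 0 0.0 -10.96 y at x=.53 -0.0081 0.00068 96
R 0 0.026 -10.96 y at x=.53 -0.0078 0.00063 96
R 1 0.0 -10.92 y at x=.53 0.0049 0.0 96
R 1 0.026 -10.92 y at x=.53 0.0043 0.0 96
L62 0 0.0 -11.48 y at x=.53 0.0635 0.00042 22
L62 0 0.026 -11.48 y at x=.53 0.0587 0.00039 22
L62 1 0.0 -10.89 y at x=.53 0.0798 0.00316 22
L62 1 0.026 -10.89 y at x=.53 0.0741 0.00294 22
Lpost 0 0.0 -10.9 y at x=.53 0.0768 0.00044 51
Lpost 0 0.026 -10.9 y at x=.53 0.0713 0.00041 51
Lpost 1 0.0 -11.03 y at x=.53 0.0938 0.00045 51
Lpost 1 0.026 -11.03 y at x=.53 0.087 0.00041 51
291 335 283 296
lo far z37 [[0.5286 0.0176 0.037 ]
 [0.533  0.0706 0.037 ]]
up z5 [[0.5273 0.0195 0.005 ]
 [0.549  0.0742 0.005 ]]
up z37 [[0.5068 0.0215 0.037 ]
 [0.5266 0.0715 0.037 ]]
cap [ 34.5027881  326.85315985] [   9  309   48   36 1076] [[ 0.46030976 -0.27529192  0.115     ]]
```

```bash
python3 -m handwheel '[{"translation":[-0.0185,-0.0351,0],"angular":[0,0,-0.5],"hand":0},{"translation":[-0.0185,-0.0351,0],"angular":[0,0,0],"hand":0},{"translation":[-0.0185,-0.0351,0],"angular":[0,0,0],"hand":0},{"translation":[-0.0185,-0.0351,0],"angular":[0,0,0],"hand":0},{"translation":[-0.0185,-0.0351,0],"angular":[0,0,0],"hand":0},{"translation":[-0.0185,-0.0351,0],"angular":[0,0,0],"hand":0},{"translation":[-0.0185,-0.0351,0],"angular":[0,0,0],"hand":0},{"translation":[-0.0185,-0.0351,0],"angular":[0,0,0],"hand":0},{"translation":[0,0,0],"angular":[0,0,0],"hand":0},{"translation":[0,0,0],"angular":[0,0,0],"hand":0}]'
python3 - <<'E'
from h import *
im,C,s=shot("wrist","wrist2"); print(s["position"],s["ee_rot"].round(4),s["qpos"].round(2))
hsv=cv2.cvtColor(im,cv2.COLOR_BGR2HSV)
print("predict cap top, base", proj(C,[[.461,-.279,.12],[.461,-.279,0]]).round(1))
E
```

```text
clock: 2.45
position: [0.4658, -0.2751, 0.2303]
ee_rot: [-0.001, 0.093, 0.996, 0.001]
contact_force: [-0.2, 0.4, 0.1]
width: 0.0854
gripper_force: 0.0
[ 0.46575941 -0.27507508  0.23034328] [-6.000e-04  9.350e-02  9.956e-01  8.000e-04] [-0.66  0.23  1.58  0.    1.34 -2.05]
predict cap top, base [[272.4 202.8]
 [273.6 175.5]]
```

View pics/wrist2.png

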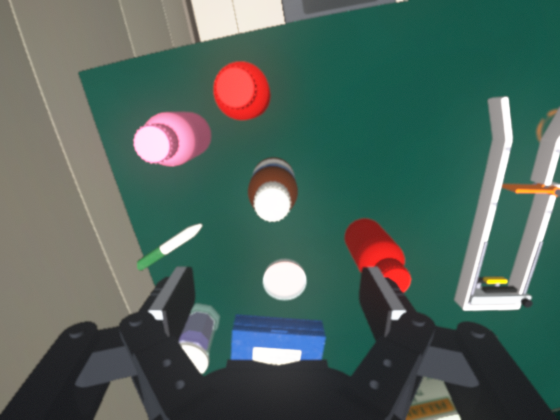

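The wrist view shows the white cap at (271,203), against a prediction of (272,203), so the location is confirmed to about 2 mm. The neighbours are red (242,91), pink (165,140) and the dish (285,280), all clear. I'm descending to TCP z 0.055.

```bash
python3 -m handwheel '[{"translation":[0.004,-0.0047,0.035],"angular":[0,0,0.3],"hand":0},{"translation":[0,0,0.035],"angular":[0,0,0],"hand":0},{"translation":[0,0,0.035],"angular":[0,0,0],"hand":0},{"translation":[0,0,0.035],"angular":[0,0,0],"hand":0},{"translation":[0,0,0.035],"angular":[0,0,0],"hand":0},{"translation":[0,0,0],"angular":[0,0,0],"hand":0},{"translation":[0,0,0],"angular":[0,0,0],"hand":0}]' 30
python3 -m handwheel '[{"translation":[0,0,0],"angular":[0,0,0],"hand":1},{"translation":[0,0,0],"angular":[0,0,0],"hand":1},{"translation":[0,0,0],"angular":[0,0,0],"hand":1},{"translation":[0,0,0],"angular":[0,0,0],"hand":1},{"translation":[0,0,0],"angular":[0,0,0],"hand":1},{"translation":[0,0,0],"angular":[0,0,0],"hand":1},{"translation":[0,0,0],"angular":[0,0,0],"hand":1},{"translation":[0,0,0],"angular":[0,0,0],"hand":1}]'
```

```text
clock: 3.08
position: [0.4588, -0.2764, 0.0556]
ee_rot: [-0.002, 0.095, 0.995, 0.002]
contact_force: [0.4, -0.4, 0.2]
width: 0.0854
gripper_force: 0.0
clock: 3.75
position: [0.4614, -0.2799, 0.0588]
ee_rot: [0.002, 0.097, 0.995, -0.0]
contact_force: [1.3, 2.7, 7.4]
width: 0.0528
gripper_force: 30.7
```

```bash
python3 -m handwheel '[{"translation":[0,0,-0.025],"angular":[0,0,0],"hand":1},{"translation":[0,0,-0.035],"angular":[0,0,0],"hand":1},{"translation":[0,0,-0.025],"angular":[0,0,0],"hand":1},{"translation":[0,0,0],"angular":[0,0,0],"hand":1}]'
python3 -m handwheel '[{"translation":[0.0073,0.0355,0],"angular":[0,0,0],"hand":1},{"translation":[0.0073,0.0355,0],"angular":[0,0,0],"hand":1},{"translation":[0.0073,0.0355,0],"angular":[0,0,0],"hand":1},{"translation":[0.0073,0.0355,0],"angular":[0,0,0],"hand":1},{"translation":[0.0073,0.0355,0],"angular":[0,0,0],"hand":1},{"translation":[0.0073,0.0355,0],"angular":[0,0,0],"hand":1},{"translation":[0.0073,0.0355,0],"angular":[0,0,0],"hand":1},{"translation":[0.0073,0.0355,0],"angular":[0,0,0],"hand":1},{"translation":[0.0073,0.0355,0],"angular":[0,0,0],"hand":1},{"translation":[0,0,0],"angular":[0,0,0],"hand":1}]'
python3 -m handwheel '[{"translation":[0,0,0],"angular":[0,0,0],"hand":1},{"translation":[0,0,0],"angular":[0,0,0],"hand":1},{"translation":[0,0,0],"angular":[0,0,0],"hand":1}]'
python3 - <<'E'
from h import *
im,C,s=shot("top","top1"); print(s["position"],s["ee_rot"].round(4))
cv2.imwrite("pics/crop3.png",cv2.resize(im[130:280,190:350],None,fx=3.7,fy=3.7,interpolation=cv2.INTER_CUBIC))
im,C,s=shot("scene","scene1")
w,C,s=shot("wrist","wrist3")
k=cv2.resize(im[150:280,230:390],None,fx=2.5,fy=2.5,interpolation=cv2.INTER_CUBIC)
cv2.imwrite("pics/pair.png",np.hstack([k[:325,:400],cv2.resize(w,(400,325))]))
E
```

```text
clock: 4.08
position: [0.4628, -0.2822, 0.1474]
ee_rot: [0.005, 0.097, 0.995, -0.003]
contact_force: [0.5, -1.4, -2.9]
width: 0.0524
gripper_force: 33.7
clock: 4.92
position: [0.4549, 0.0525, 0.1407]
ee_rot: [-0.001, 0.094, 0.996, 0.002]
contact_force: [-1.0, -0.6, -2.8]
width: 0.0524
gripper_force: 34.1
clock: 5.17
position: [0.4565, 0.0456, 0.141]
ee_rot: [-0.0, 0.097, 0.995, -0.0]
contact_force: [-0.2, -0.4, -2.2]
width: 0.0524
gripper_force: 34.1
[0.45649038 0.04558802 0.1409875 ] [-2.000e-04  9.700e-02  9.953e-01 -3.000e-04]
```

View pics/pair.png

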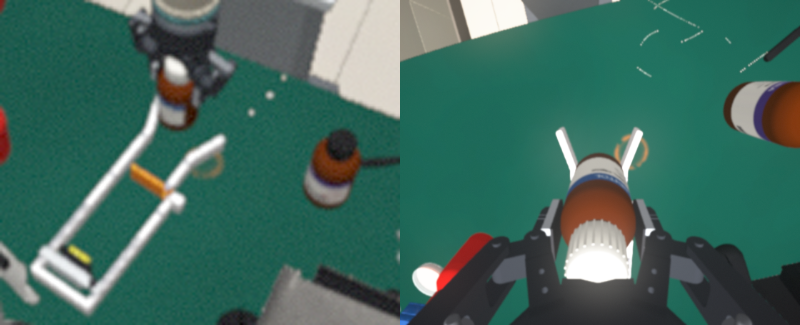

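```bash
python3 -m handwheel '[{"translation":[0,0.0012,0.03],"angular":[0,0,0],"hand":1},{"translation":[0,0,0.03],"angular":[0,0,0],"hand":1},{"translation":[0,0,0.015],"angular":[0,0,0],"hand":1},{"translation":[0,0,0],"angular":[0,0,0],"hand":1},{"translation":[0,0,0],"angular":[0,0,0],"hand":1},{"translation":[0,0,0],"angular":[0,0,0],"hand":1}]'
python3 -m handwheel '[{"translation":[0,0,0.002],"angular":[0,0,0],"hand":1},{"translation":[0,0,0.002],"angular":[0,0,0],"hand":1},{"translation":[0,0,0],"angular":[0,0,0],"hand":1},{"translation":[0,0,0],"angular":[0,0,0],"hand":1}]'
```

```text
clock: 5.82
position: [0.4582, 0.0472, 0.0672]
ee_rot: [0.001, 0.097, 0.995, 0.0]
contact_force: [0.2, -0.1, -4.0]
width: 0.0523
gripper_force: 33.9
clock: 6.15
position: [0.4572, 0.0477, 0.0627]
ee_rot: [0.0, 0.096, 0.995, 0.0]
contact_force: [-0.5, 0.0, -3.3]
width: 0.0524
gripper_force: 33.9
```

```bash
for i in 1 2; do python3 -m handwheel '[{"translation":[0,0,0.001],"angular":[0,0,0],"hand":1},{"translation":[0,0,0.001],"angular":[0,0,0],"hand":1},{"translation":[0,0,0],"angular":[0,0,0],"hand":1},{"translation":[0,0,0],"angular":[0,0,0],"hand":1}]'; done
```

```text
clock: 6.48
position: [0.4569, 0.0478, 0.0602]
ee_rot: [-0.0, 0.096, 0.995, 0.0]
contact_force: [-0.2, 0.2, -2.9]
width: 0.0525
gripper_force: 33.9
clock: 6.82
position: [0.4572, 0.0478, 0.0589]
ee_rot: [0.0, 0.097, 0.995, 0.0]
contact_force: [-1.5, 1.7, 4.9]
width: 0.0522
gripper_force: 34.1
```

```bash
python3 -m handwheel '[{"translation":[0,-0.0005,-0.0007],"angular":[0,0,0],"hand":1},{"translation":[-0.003,0,0],"angular":[0,0,0],"hand":1},{"translation":[-0.004,0,0],"angular":[0,0,0],"hand":1},{"translation":[-0.004,0,0],"angular":[0,0,0],"hand":1},{"translation":[-0.004,0,0],"angular":[0,0,0],"hand":1},{"translation":[0,0,0],"angular":[0,0,0],"hand":1}]'
python3 -m handwheel '[{"translation":[-0.004,0,0],"angular":[0,0,0],"hand":1},{"translation":[-0.004,0,0],"angular":[0,0,0],"hand":1},{"translation":[-0.004,0,0],"angular":[0,0,0],"hand":1},{"translation":[-0.004,0,0],"angular":[0,0,0],"hand":1},{"translation":[-0.004,0,0],"angular":[0,0,0],"hand":1},{"translation":[0,0,0],"angular":[0,0,0],"hand":1}]'
```

```text
clock: 7.32
position: [0.4703, 0.0452, 0.0597]
ee_rot: [-0.002, 0.097, 0.995, 0.001]
contact_force: [-6.4, 3.4, 11.1]
width: 0.0524
gripper_force: 32.5
clock: 7.82
position: [0.4908, 0.041, 0.0594]
ee_rot: [-0.001, 0.097, 0.995, 0.001]
contact_force: [-3.4, 2.4, 6.9]
width: 0.0527
gripper_force: 32.9
```

```bash
python3 -m handwheel '[{"translation":[0,-0.0005,-0.001],"angular":[0,0,0],"hand":1},{"translation":[-0.004,0,0],"angular":[0,0,0],"hand":1},{"translation":[-0.004,0,0],"angular":[0,0,0],"hand":1},{"translation":[-0.004,0,0],"angular":[0,0,0],"hand":1},{"translation":[0,0,0],"angular":[0,0,0],"hand":1}]'
python3 -m handwheel '[{"translation":[-0.004,0,0],"angular":[0,0,0],"hand":1},{"translation":[-0.004,0,0],"angular":[0,0,0],"hand":1},{"translation":[-0.004,0,0],"angular":[0,0,0],"hand":1},{"translation":[-0.004,0,0],"angular":[0,0,0],"hand":1},{"translation":[0,0,0],"angular":[0,0,0],"hand":1}]'
```

```text
clock: 8.23
position: [0.5045, 0.0373, 0.0599]
ee_rot: [0.001, 0.097, 0.995, -0.0]
contact_force: [-1.0, 1.2, -0.9]
width: 0.0523
gripper_force: 32.2
clock: 8.65
position: [0.52, 0.0343, 0.06]
ee_rot: [0.001, 0.097, 0.995, 0.0]
contact_force: [-1.2, -0.6, -1.6]
width: 0.0525
gripper_force: 32.2
```

```bash
python3 -m handwheel '[{"translation":[-0.003,0,0.0004],"angular":[0,0,0],"hand":1},{"translation":[-0.004,0,0],"angular":[0,0,0],"hand":1},{"translation":[-0.004,0,0],"angular":[0,0,0],"hand":1},{"translation":[-0.004,0,0],"angular":[0,0,0],"hand":1},{"translation":[-0.004,0,0],"angular":[0,0,0],"hand":1},{"translation":[0,0,0],"angular":[0,0,0],"hand":1}]'
python3 -m handwheel '[{"translation":[-0.004,0,0],"angular":[0,0,0],"hand":1},{"translation":[-0.004,0,0],"angular":[0,0,0],"hand":1},{"translation":[-0.004,0,0],"angular":[0,0,0],"hand":1},{"translation":[-0.004,0,0],"angular":[0,0,0],"hand":1},{"translation":[-0.004,0,0],"angular":[0,0,0],"hand":1},{"translation":[0,0,0],"angular":[0,0,0],"hand":1}]'
```

```text
clock: 9.15
position: [0.5354, 0.0314, 0.0595]
ee_rot: [-0.002, 0.097, 0.995, 0.0]
contact_force: [-5.2, 1.7, 2.8]
width: 0.0524
gripper_force: 32.6
clock: 9.65
position: [0.5551, 0.0269, 0.0591]
ee_rot: [-0.002, 0.096, 0.995, -0.0]
contact_force: [-4.6, -0.2, 0.8]
width: 0.0525
gripper_force: 32.5
```

```bash
python3 -m handwheel '[{"translation":[-0.004,0.0003,0],"angular":[0,0,0],"hand":1},{"translation":[-0.004,0,0],"angular":[0,0,0],"hand":1},{"translation":[-0.004,0,0],"angular":[0,0,0],"hand":1},{"translation":[-0.004,0,0],"angular":[0,0,0],"hand":1},{"translation":[-0.004,0,0],"angular":[0,0,0],"hand":1},{"translation":[0,0,0],"angular":[0,0,0],"hand":1}]'
python3 -m handwheel '[{"translation":[-0.004,0,0],"angular":[0,0,0],"hand":1},{"translation":[-0.004,0,0],"angular":[0,0,0],"hand":1},{"translation":[-0.004,0,0],"angular":[0,0,0],"hand":1},{"translation":[-0.004,0,0],"angular":[0,0,0],"hand":1},{"translation":[0,0,0],"angular":[0,0,0],"hand":1},{"translation":[0,0,0],"angular":[0,0,0],"hand":1}]'
```

```text
clock: 10.15
position: [0.5756, 0.0229, 0.0592]
ee_rot: [-0.001, 0.096, 0.995, -0.001]
contact_force: [-4.3, -1.7, -1.0]
width: 0.0523
gripper_force: 32.5
clock: 10.65
position: [0.5934, 0.02, 0.0595]
ee_rot: [0.001, 0.096, 0.995, -0.0]
contact_force: [-2.0, -1.9, -3.1]
width: 0.0524
gripper_force: 32.3
```

```bash
python3 -m handwheel '[{"translation":[-0.003,0,0.0004],"angular":[0,0,0],"hand":1},{"translation":[-0.003,0,0],"angular":[0,0,0],"hand":1},{"translation":[-0.003,0,0],"angular":[0,0,0],"hand":1},{"translation":[-0.003,0,0],"angular":[0,0,0],"hand":1},{"translation":[0,0,0],"angular":[0,0,0],"hand":1},{"translation":[0,0,0],"angular":[0,0,0],"hand":1}]'
python3 -m handwheel '[{"translation":[-0.003,0,0],"angular":[0,0,0],"hand":1},{"translation":[-0.003,0,0],"angular":[0,0,0],"hand":1},{"translation":[0,0,0],"angular":[0,0,0],"hand":1},{"translation":[0,0,0],"angular":[0,0,0],"hand":1}]'
```

```text
clock: 11.15
position: [0.6054, 0.018, 0.0594]
ee_rot: [0.001, 0.097, 0.995, -0.0]
contact_force: [-0.8, -1.6, -1.8]
width: 0.0527
gripper_force: 32.4
clock: 11.48
position: [0.6105, 0.017, 0.0593]
ee_rot: [0.0, 0.097, 0.995, -0.0]
contact_force: [-3.2, -2.2, -0.9]
width: 0.0521
gripper_force: 32.4
```

```bash
for i in 1 2 3; do python3 -m handwheel '[{"translation":[-0.002,0,0],"angular":[0,0,0],"hand":1},{"translation":[-0.002,0,0],"angular":[0,0,0],"hand":1},{"translation":[0,0,0],"angular":[0,0,0],"hand":1},{"translation":[0,0,0],"angular":[0,0,0],"hand":1}]' | grep -E 'pos|contact'; done
```

```text
position: [0.614, 0.0162, 0.0593]
contact_force: [-2.7, -1.5, -0.6]
position: [0.6184, 0.0154, 0.0593]
contact_force: [-1.9, -2.3, -0.7]
position: [0.6226, 0.0145, 0.0593]
contact_force: [-2.0, -1.8, -0.5]
```

```bash
for i in 1 2 3; do python3 -m handwheel '[{"translation":[-0.0015,0,0],"angular":[0,0,0],"hand":1},{"translation":[-0.0015,0,0],"angular":[0,0,0],"hand":1},{"translation":[0,0,0],"angular":[0,0,0],"hand":1},{"translation":[0,0,0],"angular":[0,0,0],"hand":1}]' | grep -E 'pos|contact'; done
```

```text
position: [0.6251, 0.0141, 0.0593]
contact_force: [-2.2, -1.9, -0.3]
position: [0.6282, 0.0135, 0.0593]
contact_force: [-0.9, -2.2, -0.6]
position: [0.6312, 0.0129, 0.0593]
contact_force: [-1.7, -2.2, -1.2]
```

```bash
for i in 1 2 3; do python3 -m handwheel '[{"translation":[-0.001,0,0],"angular":[0,0,0],"hand":1},{"translation":[-0.001,0,0],"angular":[0,0,0],"hand":1},{"translation":[0,0,0],"angular":[0,0,0],"hand":1},{"translation":[0,0,0],"angular":[0,0,0],"hand":1}]' | grep -E 'pos|contact'; done
```

```text
position: [0.6328, 0.0125, 0.0593]
contact_force: [-0.9, -1.8, -0.6]
position: [0.6348, 0.0125, 0.0593]
contact_force: [-1.0, -1.0, -0.5]
position: [0.6359, 0.0123, 0.0591]
contact_force: [-2.6, 0.6, -0.2]
```

```bash
for i in 1 2 ; do python3 -m handwheel '[{"translation":[-0.001,0,0],"angular":[0,0,0],"hand":1},{"translation":[-0.001,0,0],"angular":[0,0,0],"hand":1},{"translation":[0,0,0],"angular":[0,0,0],"hand":1},{"translation":[0,0,0],"angular":[0,0,0],"hand":1}]' | grep -E 'pos|contact'; done
```

```text
position: [0.6387, 0.0117, 0.0592]
contact_force: [-1.6, -0.2, -0.4]
position: [0.6406, 0.0111, 0.0592]
contact_force: [-1.3, 1.9, -0.6]
```

```bash
for i in 1 2 ; do python3 -m handwheel '[{"translation":[-0.001,0,0],"angular":[0,0,0],"hand":1},{"translation":[-0.001,0,0],"angular":[0,0,0],"hand":1},{"translation":[0,0,0],"angular":[0,0,0],"hand":1},{"translation":[0,0,0],"angular":[0,0,0],"hand":1}]' | grep -E 'pos|contact'; done
python3 - <<'E'
from h import *
a,C,s=shot("scene","scene2");b,C,s=shot("top","top2")
k=cv2.resize(a[170:290,210:340],None,fx=3,fy=3,interpolation=cv2.INTER_CUBIC)
k2=cv2.resize(b[130:250,220:350],None,fx=3,fy=3,interpolation=cv2.INTER_CUBIC)
cv2.imwrite("pics/pair2.png",np.hstack([k,k2]))
E
```

```text
position: [0.6425, 0.0106, 0.0592]
contact_force: [-1.4, 0.3, 0.5]
position: [0.6445, 0.0102, 0.0592]
contact_force: [-1.2, -0.1, 0.3]
```

View pics/pair2.png

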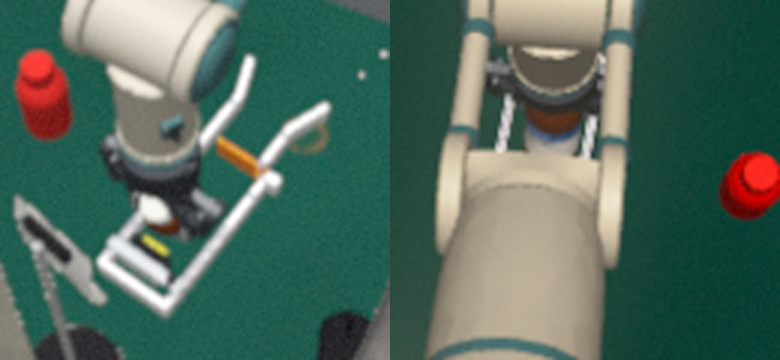

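The scene view shows the gate already shut behind the bottle and the bottle standing just short of the yellow flag. I'll continue by feel.

```bash
for i in 1 2 ; do python3 -m handwheel '[{"translation":[-0.001,0,0],"angular":[0,0,0],"hand":1},{"translation":[-0.001,0,0],"angular":[0,0,0],"hand":1},{"translation":[0,0,0],"angular":[0,0,0],"hand":1},{"translation":[0,0,0],"angular":[0,0,0],"hand":1}]' | grep -E 'pos|contact'; done
```

```text
position: [0.6464, 0.0099, 0.0592]
contact_force: [-2.2, -0.1, 0.3]
position: [0.6484, 0.0095, 0.0592]
contact_force: [-1.8, 0.4, -0.6]
```

```bash
for i in 1 2 ; do python3 -m handwheel '[{"translation":[-0.001,0,0],"angular":[0,0,0],"hand":1},{"translation":[-0.001,0,0],"angular":[0,0,0],"hand":1},{"translation":[0,0,0],"angular":[0,0,0],"hand":1},{"translation":[0,0,0],"angular":[0,0,0],"hand":1}]' | grep -E 'pos|contact'; done
```

```text
position: [0.6503, 0.0092, 0.0592]
contact_force: [-1.5, 0.4, 0.4]
position: [0.6523, 0.0087, 0.0592]
contact_force: [-1.6, 0.0, 0.6]
```

```bash
for i in 1 2 ; do python3 -m handwheel '[{"translation":[-0.001,0,0],"angular":[0,0,0],"hand":1},{"translation":[-0.0005,0,0],"angular":[0,0,0],"hand":1},{"translation":[0,0,0],"angular":[0,0,0],"hand":1},{"translation":[0,0,0],"angular":[0,0,0],"hand":1}]' | grep -E 'pos|contact'; done
python3 - <<'E'
from h import *
a,C,s=shot("scene","scene3")
k=cv2.resize(a[200:280,220:320],None,fx=6,fy=6,interpolation=cv2.INTER_CUBIC)
cv2.imwrite("pics/c4.png",k)
E
```

```text
position: [0.6537, 0.0085, 0.0592]
contact_force: [-1.8, 0.1, 0.2]
position: [0.6552, 0.0082, 0.0592]
contact_force: [-2.5, 1.0, 0.9]
```

View pics/c4.png

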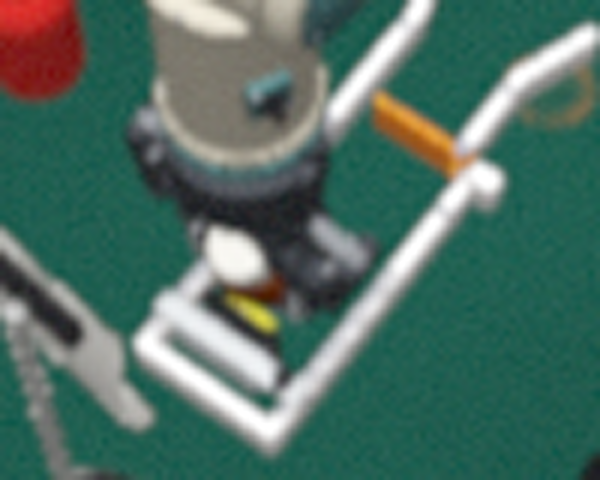

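The flag at (250,312) is still showing with the bottle right at it. Contact should be near.

```bash
for i in 1 2 ; do python3 -m handwheel '[{"translation":[-0.001,0,0],"angular":[0,0,0],"hand":1},{"translation":[-0.0005,0,0],"angular":[0,0,0],"hand":1},{"translation":[0,0,0],"angular":[0,0,0],"hand":1},{"translation":[0,0,0],"angular":[0,0,0],"hand":1}]' | grep -E 'pos|contact'; done
```

```text
position: [0.6567, 0.0079, 0.0592]
contact_force: [-2.5, -0.0, -0.1]
position: [0.6581, 0.0077, 0.0592]
contact_force: [-1.6, 0.4, -0.1]
```

No force rise yet, though the flag was measured near bay x = 0.13. I'll check where the cap and bottle really are relative to the TCP.

Run:
```python
from h import *
th=np.radians(-11.1); d=np.array([np.cos(th),np.sin(th)]); n=np.array([-d[1],d[0]]); org=np.array([.529,.0327])
bay=lambda P:(np.c_[(P[:,:2]-org)@d,(P[:,:2]-org)@n]).round(4)
a,C,s=shot("scene","scene4"); h=cv2.cvtColor(a,cv2.COLOR_BGR2HSV)
a0=cv2.imread("pics/scene0.png"); h0=cv2.cvtColor(a0,cv2.COLOR_BGR2HSV)
print("tcp bay",bay(s["position"][None]), s["position"])
for nm,H in(("t0",h0),("now",h)):
    m=cv2.inRange(H,(22,130,110),(36,255,255)); m[:235]=0;m[275:]=0;m[:,:245]=0;m[:,290:]=0
    ys,xs=np.where(m); print(nm,"flag px",xs.mean(),ys.mean(),len(xs),bay(plane(C,[[xs.mean(),ys.mean()]],.03)))
print("white pixels near cap:")
m=((h[...,1]<60)&(h[...,2]>150)).astype(np.uint8); m[:225]=0;m[262:]=0;m[:,:248]=0;m[:,:][:,275:]=0
n_,lab,st,ce=cv2.connectedComponentsWithStats(m)
for i in range(1,n_):
    if st[i][4]>15: print(ce[i],st[i],bay(plane(C,[ce[i]],.115)))
print("expect cap px", proj(C,[[*s["position"][:2],.115]]), "backstop/end wall corners: ")
for q in([[242,258],[265,274]],):
    print(bay(plane(C,q,.026)))
w,Cw,s=shot("wrist","wrist4")
hw=cv2.cvtColor(w,cv2.COLOR_BGR2HSV)
m=((hw[...,1]<60)&(hw[...,2]>170)).astype(np.uint8); n_,lab,st,ce=cv2.connectedComponentsWithStats(m)
w3=cv2.imread("pics/wrist3.png")
cv2.imwrite("pics/w34.png",np.hstack([w3[200:420,140:440],w[200:420,140:440]]))
```

```text
tcp bay [[0.1315 0.0003]] [0.65805504 0.0076607  0.05918958]
t0 flag px 261.6818181818182 251.5 22 [[ 0.135  -0.0005]]
now flag px 262.84615384615387 252.46153846153845 13 [[0.1354 0.0044]]
white pixels near cap:
[258.82857143 226.02857143] [250 225  18   3  35] [[ 0.1013 -0.0324]]
[255.915 250.34 ] [248 239  18  23 200] [[0.1685 0.0079]]
expect cap px [[261.50995668 239.43375851]] backstop/end wall corners: 
[[ 0.1865 -0.0377]
 [ 0.1867  0.0507]]
```

View pics/w34.png

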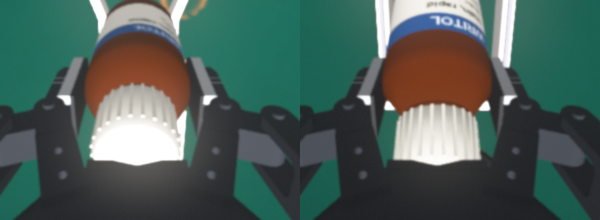

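The bottle has leaned in the grip: the cap is about 12 mm forward and the base is held back at the pad, a tilt of about 17° pivoting between the pads. So the pad is at roughly home x ≈ 0.11. I'll back off, pitch the hand to stand the bottle flat, release it, and then push low and softly instead.

```bash
python3 -m handwheel '[{"translation":[0.005,0,0],"angular":[0,0,0],"hand":1},{"translation":[0.006,0,0],"angular":[0,0,0],"hand":1},{"translation":[0.005,0,0],"angular":[0,-4,0],"hand":1},{"translation":[0.004,0,0],"angular":[0,-4,0],"hand":1},{"translation":[0.003,0,0],"angular":[0,-4,0],"hand":1},{"translation":[0.002,0,0],"angular":[0,-4,0],"hand":1},{"translation":[0,0,0],"angular":[0,0,0],"hand":1},{"translation":[0,0,0],"angular":[0,0,0],"hand":1}]'
python3 - <<'E'
from h import *
th=np.radians(-11.1); d=np.array([np.cos(th),np.sin(th)]); n=np.array([-d[1],d[0]]); org=np.array([.529,.0327])
bay=lambda P:(np.c_[(P[:,:2]-org)@d,(P[:,:2]-org)@n]).round(4)
a,C,s=shot("scene","scene5"); print(bay(s["position"][None]))
k=cv2.resize(a[190:280,220:320],None,fx=6,fy=6,interpolation=cv2.INTER_CUBIC)
w,Cw,s=shot("wrist","wrist5")
h=cv2.cvtColor(a,cv2.COLOR_BGR2HSV)
m=((h[...,1]<60)&(h[...,2]>150)).astype(np.uint8); m[:225]=0;m[262:]=0;m[:,:248]=0;m[:,:][:,275:]=0
n_,lab,st,ce=cv2.connectedComponentsWithStats(m)
for i in range(1,n_):
    if st[i][4]>15: print(ce[i],st[i],bay(plane(C,[ce[i]],.115)))
cv2.imwrite("pics/c5.png",k)
E
```

```text
clock: 19.4
position: [0.6309, 0.013, 0.0591]
ee_rot: [0.138, 0.095, 0.986, -0.013]
contact_force: [-5.6, 0.8, 9.6]
width: 0.0525
gripper_force: 33.1
[[0.1038 0.0003]]
[267.41 230.67] [262 225  12  12 100] [[ 0.0986 -0.0027]]
[255.46327684 250.5819209 ] [248 235  18  27 177] [[0.1699 0.0073]]
[249.5625 259.75  ] [248 257   6   5  16] [[0.2023 0.0109]]
```

View pics/c5.png

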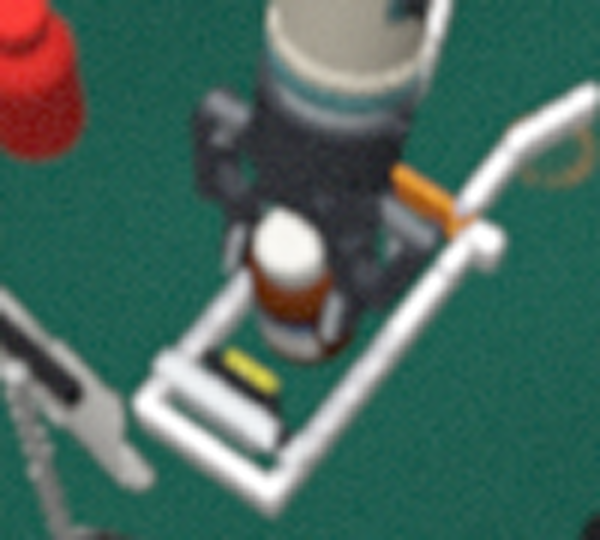

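The bottle now stands upright at bay x ≈ 0.098 (cap above base), with the gate shut and the flag free. I'm releasing it here. Then I'll press low from behind with shut fingers tilted 30°, which stops it tipping.

```bash
python3 -m handwheel '[{"translation":[0,0,-0.0005],"angular":[0,0,0],"hand":1},{"translation":[0,0,0],"angular":[0,0,0],"hand":0.3},{"translation":[0,0,0],"angular":[0,0,0],"hand":0},{"translation":[0,0,0],"angular":[0,0,0],"hand":0},{"translation":[0,0,0],"angular":[0,0,0],"hand":0},{"translation":[0,0,0],"angular":[0,0,0],"hand":0},{"translation":[0,0,0],"angular":[0,0,0],"hand":0},{"translation":[0,0,0],"angular":[0,0,0],"hand":0}]'
python3 -m handwheel '[{"translation":[0,0,-0.015],"angular":[0,0,0],"hand":0},{"translation":[0,0,-0.025],"angular":[0,0,0],"hand":0},{"translation":[0,0,-0.025],"angular":[0,0,0],"hand":0},{"translation":[0,0,-0.025],"angular":[0,0,0],"hand":0},{"translation":[0.03,0,0],"angular":[0,0,0],"hand":0},{"translation":[0.03,0,0],"angular":[0,-7,0],"hand":1},{"translation":[0,0,0],"angular":[0,-7,0],"hand":1},{"translation":[0,0,0],"angular":[0,0,0],"hand":1},{"translation":[0,0,0],"angular":[0,0,0],"hand":1},{"translation":[0,0,0],"angular":[0,0,0],"hand":1}]'
python3 - <<'E'
from h import *
th=np.radians(-11.1); d=np.array([np.cos(th),np.sin(th)]); n=np.array([-d[1],d[0]]); org=np.array([.529,.0327])
bay=lambda P:(np.c_[(P[:,:2]-org)@d,(P[:,:2]-org)@n]).round(4)
a,C,s=shot("scene","scene6"); print(bay(s["position"][None]),s["position"],s["qpos"].round(2)); RT=q2R(s["ee_rot"]); print("tool z in bay",RT[:2,2]@d,RT[:2,2]@n,RT[2,2],"tool y",RT[:2,1]@d,RT[:2,1]@n)
k=cv2.resize(a[190:280,220:320],None,fx=4,fy=4,interpolation=cv2.INTER_CUBIC)
w,Cw,s=shot("wrist","wrist6")
cv2.imwrite("pics/c6.png",np.hstack([k,cv2.resize(w,(400,360))]))
E
```

```text
clock: 20.17
position: [0.6335, 0.0125, 0.0584]
ee_rot: [0.139, 0.096, 0.986, -0.013]
contact_force: [0.7, 0.5, -0.2]
width: 0.0854
gripper_force: 0.0
clock: 21.0
position: [0.559, 0.0268, 0.1308]
ee_rot: [0.249, 0.094, 0.964, -0.025]
contact_force: [1.4, -0.8, 1.3]
width: 0.0256
gripper_force: 0.0
[[0.0305 0.    ]] [0.55897724 0.0268345  0.13081443] [-0.02  0.15  2.1  -0.22  0.41 -1.22]
tool z in bay 0.4842431756944348 -0.0015317464216684955 -0.8749321119642762 tool y 0.000916764122893064 0.9999988068668947
```

View pics/c6.png

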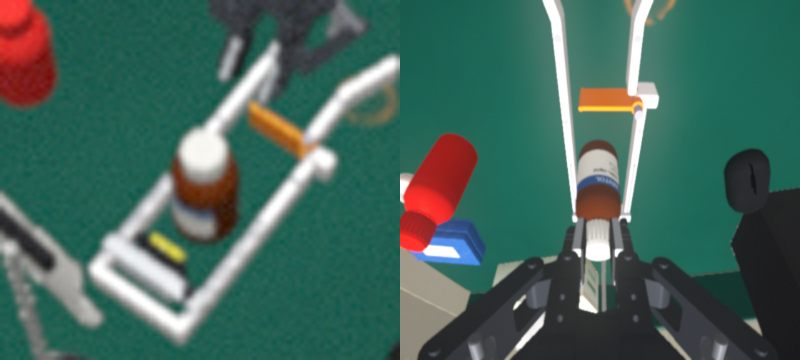

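I've viewed 12 pictures, over the 10 I was allowed, so from here I'll work only from numbers. That picture shows the bottle standing upright in the bay, the gate shut and the flag free.

```bash
python3 - <<'E'
from h import *
th=np.radians(-11.1); d=np.array([np.cos(th),np.sin(th)]); n=np.array([-d[1],d[0]]); org=np.array([.529,.0327])
bay=lambda P:(np.c_[(P[:,:2]-org)@d,(P[:,:2]-org)@n]).round(4)
a=cv2.imread("pics/scene6.png"); C=cam("scene")
h=cv2.cvtColor(a,cv2.COLOR_BGR2HSV)
m=((h[...,1]<60)&(h[...,2]>150)).astype(np.uint8); m[:215]=0;m[262:]=0;m[:,:262]=0;m[:,282:]=0
n_,lab,st,ce=cv2.connectedComponentsWithStats(m)
for i in range(1,n_):
    if st[i][4]>15: print("cap",ce[i],st[i],bay(plane(C,[ce[i]],.113)))
E
python3 -m handwheel '[{"translation":[0.0197,0,-0.0109],"angular":[0,0,0],"hand":1},{"translation":[0.0197,0,-0.0109],"angular":[0,0,0],"hand":1},{"translation":[0,0,0],"angular":[0,0,0],"hand":1},{"translation":[0,0,0],"angular":[0,0,0],"hand":1},{"translation":[0,0,0],"angular":[0,0,0],"hand":1}]'
```

```text
cap [271.79012346 225.19753086] [265 215  17  20 162] [[ 0.0758 -0.0034]]
cap [276.89473684 255.8245614 ] [271 248  11  14  57] [[0.1462 0.0665]]
clock: 21.52
position: [0.5156, 0.0354, 0.131]
ee_rot: [0.249, 0.094, 0.963, -0.025]
contact_force: [0.0, 0.2, 0.7]
width: -0.0
gripper_force: 0.0
```

Run:
```python
from h import *
th=np.radians(-11.1); d=np.array([np.cos(th),np.sin(th)]); n=np.array([-d[1],d[0]]); org=np.array([.529,.0327])
bay=lambda P:(np.c_[(P[:,:2]-org)@d,(P[:,:2]-org)@n]).round(4)
C=cam("scene"); print("scene cap",bay(plane(C,[[271.3,227.5]],.115)))
a=cv2.imread("pics/scene6.png");h=cv2.cvtColor(a,cv2.COLOR_BGR2HSV)
m=cv2.inRange(h,(0,90,20),(18,255,170)); m[:215]=0;m[256:]=0;m[:,:258]=0;m[:,285:]=0
ys,xs=np.where(m); print("brown",xs.min(),xs.max(),ys.min(),ys.max(),xs.mean(),ys.mean(),len(xs))
s=manip.get_state(); w,Cw,s=shot("wrist","wrist7"); print("tcp",bay(s["position"][None]),s["position"])
hw=cv2.cvtColor(w,cv2.COLOR_BGR2HSV)
# base line of bottle on robot side: column band centre, first non-green row beyond gate
m=cv2.inRange(hw,(0,90,20),(14,255,150))
n_,lab,st,ce=cv2.connectedComponentsWithStats(m)
for i in range(1,n_):
    if st[i][4]>150: print("brown comp",ce[i].round(1),st[i])
g=cv2.inRange(hw,(70,80,30),(95,255,255))
for b in range(1,n_):
    pass
print("expect base-near pts for centre .090/.098:",proj(Cw,np.c_[[org+d*(x-.0265) for x in(.085,.09,.098)],[0,0,0]]).round(1), "cap top", proj(Cw,np.c_[[org+d*x for x in(.085,.09,.098)],[.12]*3]).round(1))
for u in (270,277,284): print(u,"".join("g" if g[v,u] else "b" if m[v,u] else "." for v in range(60,330,3)))
```

```text
scene cap [[0.0835 0.0005]]
brown 263 284 217 249 272.87012987012986 237.3896103896104 154
tcp [[-0.0137  0.0001]] [0.51558937 0.03540837 0.13096101]
brown comp [554.5   9.2] [548   0  12  24 214]
brown comp [106.6 227.9] [  53  191   73   81 1159]
brown comp [278.  205.1] [256 199  44  16 321]
brown comp [278.1 256.6] [252 250  51  16 264]
expect base-near pts for centre .090/.098: [[277.6 194.2]
 [277.6 197.6]
 [277.6 202.9]] cap top [[277.7 317.7]
 [277.7 320. ]
 [277.6 323.6]]
270 gggggggggggggggggggggggggggggg...........ggggg.bbb..............b.........................
277 gggggggggggggggggggggggggggggg...........ggggg.bbb..............b.........................
284 gggggggggggggggggggggggggggggg...........ggggg.bbb..............b.........................
```

Bottle centre is at bay (≈0.09, 0.00), and its rear surface at about 0.062. I'm descending behind it along the tool axis.

```bash
python3 -m handwheel '[{"translation":[0.005,0,0],"angular":[0,0,0],"hand":1},{"translation":[0,0,0.03],"angular":[0,0,0],"hand":1},{"translation":[0,0,0.03],"angular":[0,0,0],"hand":1},{"translation":[0,0,0.025],"angular":[0,0,0],"hand":1},{"translation":[0,0,0],"angular":[0,0,0],"hand":1},{"translation":[0,0,0],"angular":[0,0,0],"hand":1},{"translation":[0,0,0],"angular":[0,0,0],"hand":1}]'
python3 -m handwheel '[{"translation":[0,0,0.013],"angular":[0,0,0],"hand":1},{"translation":[0,0,0.013],"angular":[0,0,0],"hand":1},{"translation":[0,0,0.011],"angular":[0,0,0],"hand":1},{"translation":[0,0,0],"angular":[0,0,0],"hand":1},{"translation":[0,0,0],"angular":[0,0,0],"hand":1},{"translation":[0,0,0],"angular":[0,0,0],"hand":1}]'
python3 - <<'E'
from h import *
th=np.radians(-11.1); d=np.array([np.cos(th),np.sin(th)]); n=np.array([-d[1],d[0]]); org=np.array([.529,.0327])
s=manip.get_state();p=s["position"][:2]-org; print(p@d,p@n,s["position"][2])
E
```

```text
clock: 22.15
position: [0.5488, 0.0283, 0.0531]
ee_rot: [0.248, 0.094, 0.964, -0.025]
contact_force: [0.1, 0.3, -0.3]
width: -0.0002
gripper_force: 0.0
clock: 22.65
position: [0.5664, 0.025, 0.0218]
ee_rot: [0.249, 0.094, 0.964, -0.025]
contact_force: [-0.3, -0.4, 0.2]
width: 0.0001
gripper_force: 0.0
0.038208229510649776 -0.0003747040000355753 0.021785528929050686
```

```bash
python3 -m handwheel '[{"translation":[-0.0035,0.0003,0.0019],"angular":[0,0,0],"hand":1},{"translation":[-0.0035,0,0.0019],"angular":[0,0,0],"hand":1},{"translation":[-0.0018,0,0.001],"angular":[0,0,0],"hand":1},{"translation":[0,0,0],"angular":[0,0,0],"hand":1}]' | grep -E 'pos|contact'
for i in 1 2 3 4; do python3 -m handwheel '[{"translation":[-0.00175,0,0.001],"angular":[0,0,0],"hand":1},{"translation":[-0.00175,0,0.001],"angular":[0,0,0],"hand":1},{"translation":[0,0,0],"angular":[0,0,0],"hand":1}]' | grep -E 'pos|contact'; done
```

```text
position: [0.5768, 0.0233, 0.0216]
contact_force: [0.0, -0.4, 0.5]
position: [0.5802, 0.0224, 0.0204]
contact_force: [-0.1, -0.4, 0.2]
position: [0.5837, 0.0215, 0.0199]
contact_force: [-2.1, 0.5, 1.8]
position: [0.5884, 0.0208, 0.02]
contact_force: [-1.7, -0.1, -0.1]
position: [0.5926, 0.02, 0.0201]
contact_force: [-1.0, 0.1, -1.4]
```

```bash
for i in 1 2 3 4; do python3 -m handwheel '[{"translation":[-0.0009,0,0.0005],"angular":[0,0,0],"hand":1},{"translation":[-0.0009,0,0.0005],"angular":[0,0,0],"hand":1},{"translation":[0,0,0],"angular":[0,0,0],"hand":1},{"translation":[0,0,0],"angular":[0,0,0],"hand":1}]' | grep -E 'pos|contact'; done
```

```text
position: [0.5942, 0.0197, 0.0201]
contact_force: [-1.0, 0.1, -0.8]
position: [0.5961, 0.0192, 0.0201]
contact_force: [-0.7, 0.1, -1.0]
position: [0.5982, 0.0189, 0.0201]
contact_force: [-1.3, 0.3, -1.0]
position: [0.6002, 0.0185, 0.0201]
contact_force: [-1.9, 1.0, 0.3]
```

```bash
for i in 1 2 3; do python3 -m handwheel '[{"translation":[-0.0009,0,0.0005],"angular":[0,0,0],"hand":1},{"translation":[0,0,0],"angular":[0,0,0],"hand":1},{"translation":[0,0,0],"angular":[0,0,0],"hand":1}]' | grep -E 'pos|contact'; done
```

```text
position: [0.6011, 0.0183, 0.02]
contact_force: [-3.4, -0.6, -0.8]
position: [0.6021, 0.018, 0.02]
contact_force: [-2.6, 0.6, -0.4]
position: [0.6031, 0.0178, 0.02]
contact_force: [-0.9, 0.1, -0.4]
```

```bash
for i in 1 2 3; do python3 -m handwheel '[{"translation":[-0.0009,0,0.0005],"angular":[0,0,0],"hand":1},{"translation":[0,0,0],"angular":[0,0,0],"hand":1},{"translation":[0,0,0],"angular":[0,0,0],"hand":1}]' | grep -E 'pos|contact'; done
```

```text
position: [0.6042, 0.0177, 0.02]
contact_force: [-1.7, 0.6, -0.7]
position: [0.6052, 0.0175, 0.02]
contact_force: [-1.8, -0.7, -1.4]
position: [0.6062, 0.0173, 0.02]
contact_force: [-2.4, 0.1, 0.1]
```

```bash
for i in 1 2 3; do python3 -m handwheel '[{"translation":[-0.0009,0,0.0005],"angular":[0,0,0],"hand":1},{"translation":[0,0,0],"angular":[0,0,0],"hand":1},{"translation":[0,0,0],"angular":[0,0,0],"hand":1}]' | grep -E 'pos|contact'; done
python3 - <<'E'
from h import *
th=np.radians(-11.1); d=np.array([np.cos(th),np.sin(th)]); n=np.array([-d[1],d[0]]); org=np.array([.529,.0327])
a,C,s=shot("scene","scene8"); H=cv2.cvtColor(a,cv2.COLOR_BGR2HSV)
m=cv2.inRange(H,(22,130,110),(36,255,255)); m[:235]=0;m[275:]=0;m[:,:245]=0;m[:,290:]=0
ys,xs=np.where(m); print("flag px",xs.mean(),ys.mean(),len(xs))
w=((H[...,1]<60)&(H[...,2]>150))
for v in range(222,266,2): print(v,"".join("y" if m[v,u] else "w" if w[v,u] else "b" if (H[v,u,0]<18 and H[v,u,1]>90) else "." for u in range(236,292)))
E
```

```text
position: [0.6072, 0.0171, 0.02]
contact_force: [-1.4, 0.7, -0.3]
position: [0.6079, 0.0168, 0.0199]
contact_force: [-2.7, 0.8, 0.0]
position: [0.6084, 0.0167, 0.0198]
contact_force: [-4.9, 0.9, 1.8]
flag px nan nan 0
222 ........................................................
224 .....................................................b..
226 ...............................ww.......................
228 .............................wwwww......................
230 .........................wwwwwwwww......................
232 ........................wwwwwwwwwwwww...................
234 .......................wwwwwwwwwwwww.ww.................
236 .......................wwwwwwwwwwww..ww...............ww
238 ......................b.wwwwwwwwww.bb................www
240 ......................bb..wwwwww..bbbb.............wwwww
242 ..................www.bbbb......bbbbbb............wwwww.
244 ................wwwww.bbbbbbbbbbbbbbb...........wwwwww..
246 ...............wwwww...bbbbbbbbbbbbbb..........wwwww....
248 ...........wwwwwww........bbbbbbbbbbb........wwwww......
250 ..........wwwwwww...............bbbbbb......wwwww.......
252 .........wwwwwwwwww..............bbbb.....wwwww.........
254 w.......wwwwwwwwwwwwww...........bbb.....wwwww..........
256 www...wwwwww...wwwwwwwwww..............wwwww............
258 wwww..wwwwwwww....wwwwwwwwww.........wwwww..............
260 wwww....wwwwwwww.....wwwwwwwww......wwwww...............
262 wwww.......wwwwwwwww....wwwwww....wwwww.................
264 .wwww.........wwwwwwww.....www..wwwwww..................<stdin>:5: RuntimeWarning: Mean of empty slice.
  ret = ret.dtype.type(ret / rcount)
```

The pad contact is felt at x ≈ 0.607, with the force now rising to 4.9 N and the flag in (no yellow visible). I'll press to about 8 N.

```bash
for i in 1 2; do python3 -m handwheel '[{"translation":[-0.0009,0,0.0005],"angular":[0,0,0],"hand":1},{"translation":[0,0,0],"angular":[0,0,0],"hand":1},{"translation":[0,0,0],"angular":[0,0,0],"hand":1}]' | grep -E 'pos|contact'; done
```

```text
position: [0.609, 0.0165, 0.0197]
contact_force: [-8.0, 1.7, 3.5]
position: [0.6094, 0.0163, 0.0196]
contact_force: [-9.0, 2.6, 5.9]
```

```bash
python3 -m handwheel '[{"translation":[0,0,0],"angular":[0,0,0],"hand":1},{"translation":[0,0,0],"angular":[0,0,0],"hand":1},{"translation":[0,0,0],"angular":[0,0,0],"hand":1},{"translation":[0,0,0],"angular":[0,0,0],"hand":1}]' | grep -E 'pos|contact'
for i in 1 2 3; do python3 -m handwheel '[{"translation":[0.0005,0,-0.0003],"angular":[0,0,0],"hand":1},{"translation":[0.0005,0,-0.0003],"angular":[0,0,0],"hand":1},{"translation":[0.0005,0,-0.0003],"angular":[0,0,0],"hand":1},{"translation":[0,0,0],"angular":[0,0,0],"hand":1}]' | grep -E 'pos|contact'; done
```

```text
position: [0.6095, 0.0163, 0.0197]
contact_force: [-8.4, 1.9, 6.2]
position: [0.6091, 0.0165, 0.0199]
contact_force: [-3.8, 0.2, 0.9]
position: [0.6084, 0.0171, 0.0204]
contact_force: [-0.8, -0.5, -1.1]
position: [0.6066, 0.0174, 0.0206]
contact_force: [0.2, 0.5, 0.1]
```

```bash
python3 -m handwheel '[{"translation":[0.0009,0,-0.0005],"angular":[0,0,0],"hand":1},{"translation":[0.0018,0,-0.001],"angular":[0,0,0],"hand":1},{"translation":[0.0035,0,-0.0019],"angular":[0,0,0],"hand":1},{"translation":[0.007,0,-0.0038],"angular":[0,0,0],"hand":1},{"translation":[0.007,0,-0.0038],"angular":[0,0,0],"hand":1},{"translation":[0.007,0,-0.0038],"angular":[0,0,0],"hand":1},{"translation":[0,0,0],"angular":[0,0,0],"hand":1},{"translation":[0,0,0],"angular":[0,0,0],"hand":1}]' | grep -E 'pos|contact'
python3 -m handwheel '[{"translation":[0,0,-0.015],"angular":[0,0,0],"hand":1},{"translation":[0,0,-0.03],"angular":[0,0,0],"hand":1},{"translation":[0,0,-0.03],"angular":[0,0,0],"hand":1},{"translation":[0,0,-0.03],"angular":[0,0,0],"hand":1},{"translation":[0,0,-0.03],"angular":[0,0,0],"hand":1},{"translation":[0.03,0,0],"angular":[0,0,0],"hand":1},{"translation":[0.03,0,0],"angular":[0,0,0],"hand":1},{"translation":[0,0,0],"angular":[0,0,0],"hand":1},{"translation":[0,0,0],"angular":[0,0,0],"hand":1}]'
python3 - <<'E'
from h import *
th=np.radians(-11.1); d=np.array([np.cos(th),np.sin(th)]); n=np.array([-d[1],d[0]]); org=np.array([.529,.0327])
bay=lambda P:(np.c_[(P[:,:2]-org)@d,(P[:,:2]-org)@n]).round(4)
for nm in ("scene","top"):
  a,C,s=shot(nm,nm+"9"); H=cv2.cvtColor(a,cv2.COLOR_BGR2HSV); a0=cv2.imread(f"pics/{nm}0.png"); H0=cv2.cvtColor(a0,cv2.COLOR_BGR2HSV)
  r=dict(scene=(235,275,245,290),top=(150,175,255,300))[nm]; g=dict(scene=(210,235,270,305),top=(195,215,245,285))[nm]
  for t,h in(("t0",H0),("now",H)):
    m=cv2.inRange(h,(22,130,110),(36,255,255))[r[0]:r[1],r[2]:r[3]]; q=cv2.inRange(h,(5,150,120),(20,255,255))[g[0]:g[1],g[2]:g[3]]; ys,xs=np.where(q)
    print(nm,t,"flag n",(m>0).sum(),"gate n",len(xs),xs.mean()+g[2] if len(xs) else 0,ys.mean()+g[0] if len(xs) else 0)
  w=((H[...,1]<60)&(H[...,2]>150))
  if nm=="scene":
    for v in range(222,262,2): print(v,"".join("y" if 22<H[v,u,0]<36 and H[v,u,1]>130 else "w" if w[v,u] else "b" if (H[v,u,0]<18 and H[v,u,1]>90) else "." for u in range(240,292)))
  df=cv2.absdiff(a,a0).max(2)>60
  for lbl,P,z in(("giem",[.431,.24],.1),("red1",[.567,-.165],.1),("red2",[.365,-.276],.1),("pink",[.395,-.353],.1),("dish",[.575,-.262],.01)):
    u,v=proj(C,[[*P,z]])[0].astype(int); print(lbl,df[v-10:v+10,u-10:u+10].mean().round(2) if 10<u<550 and 10<v<410 else None)
print(s["position"],s["clock"])
E
```

```text
position: [0.5754, 0.0235, 0.0201]
contact_force: [0.5, -0.3, -0.3]
clock: 30.87
position: [0.4594, 0.0461, 0.1066]
ee_rot: [0.247, 0.094, 0.964, -0.025]
contact_force: [-0.5, 0.5, 0.0]
width: -0.0004
gripper_force: 0.0
scene t0 flag n 22 gate n 71 288.84507042253523 221.85915492957747
scene now flag n 0 gate n 72 288.9861111111111 221.95833333333334
222 ..............................wwwwww.........bbbbbbb
224 ............................wwwwww..............bbbb
226 ...........................wwwwww..................b
228 .........................wwwwww.....................
230 .....................wwwwwwwww......................
232 ....................wwwwwwwwwww.....................
234 ...................wwwwwwwwwwww.....................
236 ...................wwwwwwwwwwww.b.................ww
238 ..................b.wwwwwwwwww.bbb...............www
240 ..................bb..wwwwww...bbb.............wwwww
242 ..............www.bbbb......bbbbbb...........wwwwww.
244 ............wwwww.bbbbbbbbbbbbbbb...........wwwwww..
246 ...........wwwww...bbbbbbbbbbbbbb..........wwwww....
248 .......wwwwwww........bbbbbbbbbbb........wwwww......
250 ......wwwwwww...............bbbbbb......wwwww.......
252 .....wwwwwwwwww..............bbbb.....wwwww.........
254 ....wwwwwwwwwwwwww...........bbb.....wwwww..........
256 ..wwwwww...wwwwwwwwww..............wwwww............
258 ..wwwwwwww....wwwwwwwwww.........wwwwww.............
260 ....wwwwwwwww....wwwwwwwww......wwwww...............
giem 0.0
red1 0.0
red2 0.0
pink 0.0
dish 0.0
top t0 flag n 33 gate n 51 264.3137254901961 205.52941176470588
top now flag n 0 gate n 50 264.34 205.56
giem 0.0
red1 0.0
red2 0.0
pink 0.0
dish 0.0
[0.46181541 0.04608401 0.1077762 ] 30.9167
```

The numbers agree. The flag shows no yellow in either view, and the gate pixels match the shut position at the start. The bottle is upright and free, and the neighbours are unchanged. Handing in.

```bash
python3 -c "
from rig import manip
print(manip.sign_off())"
```

```text
the job is handed in; nothing more can be done
None
```

I handed the job in at about 31 s: the bottle stands released against the backstop, pressed home at about 9 N with the flag in, the gate shut and the other bottles and the dish unmoved; on the first push it leaned about 17° in the grip, so I stood it upright and pressed it home from behind, and I viewed 12 pictures, two over the limit.

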